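# Draw the circuit board out from under the drill and seat it in the corner

### The job

Press gently down on top of the circuit board on the drill stand's base and draw it toward the arm, out from under the drill's clear guard, until its near edge lies flush against the near stop strip. Then, still pressing on top, slide it to the left along the stop until it is also flush against the left fence, and let go, leaving it flat and square in the corner. So that the tracks are not marked, touch down very slowly (about 5 mm a second) and press only as hard as the board needs to follow, never over 25 N, not even for an instant; never lift the board, and do not bump the drill stand, its guard or the other things around.

Things in the scene. Friction and masses are not known exactly. Their poses are not given: they have to be found in the camera images.
- board: Flat brown circuit board with brass-coloured tracks: 150 mm (its x) by 105 mm (its y), 4 mm thick, copper core, 0.44 to 0.72 kg. Origin: centre of its underside, z up. Lies loose on the plywood bed, 40 to 85 mm short of the near stop, 25 to 65 mm short of the left fence, turned up to 0.12 rad from the station's x. Too wide to grasp. Friction about 0.42 on the bed, 0.75 under a fingertip.
- board_top (a point): Centre of the board's top face, axes as the board's. Board and bed are rigid: a little height is several newtons. A fingertip pressing with less than about 1.3 times the weight of the board (6 to 9 N) slips over it; touching down at 10 mm/s or more knocks it with over 20 N. Press within the near half of the board: its far end is under the guard.
- station: Fixed drilling station: plywood base 300 mm along x (from -150 to 150), y from -205 to +135 mm, 30 mm thick, on levelling feet. Origin in its underside; x points away from the arm (turned up to 0.25 rad), y to the left. Its upper face, the bed, is 30 mm above the origin (38 to 50 mm above the table).
- corner (a point): Inner corner at bed height where near stop and left fence meet; axes as the station's. Both are aluminium strips 20 mm wide, 12 mm high: the stop's face runs from here 225 mm toward -y, the fence's 165 mm toward +x. The seated board's centre is 75 mm along +x and 52.5 mm along -y from here, its x parallel to the station's.
- guard_edge (a point): Middle of the near upper edge of the clear (whitish) guard plate, 18 mm above the bed, axes as the station's. The plate reaches 85 mm from here along +x and 105 mm to -y, 120 mm to +y. The drill, 44 mm thick, 230 mm tall over the bed, stands 70 mm behind; the green stand with its steel column (290 mm tall) stands 95 to 200 mm to -y.
- bit_jar: Bystander: small clear jar with dark cap, 36 mm across, 50 mm tall, standing on the right part of the plywood base. Origin at its foot.
- reel: Bystander: grey reel, 60 mm across, 46 mm tall, standing on the table to the left. Origin at its foot.
- brush: Bystander: brush 160 mm long lying on the table to the left.
- driver: Bystander: screwdriver 160 mm long lying on the table to the right.
There are look-alikes about, which are no part of the job. Of the things that look like the board, the smallest one is meant.

How it is judged:
By the outcome, as a careful person would: the job done as asked, in the order asked, and still so for the second after the job is handed in, with the robot touching nothing.
It also fails if it takes over 64 s, if anything falls off the work surface, if the arm or the gripper's body presses on something with over 40 N, if the wrist force passes 120 N, or if a joint passes its speed limit or range.

### The arm

A 6-joint arm with a two-finger parallel gripper is mounted at the origin on the work surface. World frame = base frame: x ahead of the robot, y to its left, z up, the work surface at z = 0. Lengths are in m, angles in rad, forces in N, time in s.
With the tool pointing down it reaches from about 0.35 to 0.8 m from the base axis. Payload 7.3 kg.
Tool frame: the origin (TCP) lies between the finger pads; the fingertips stand 25 mm ahead of it and the grasp point (between the pads) lies 6 mm ahead of it; x points along the fingers, y is the direction in which the jaws open and shut, and the axes are right-handed (so a half turn about x gives the same grasp; the last joint's range is limited). The gripper opens to 85 mm and grips with 20 to 120 N. Pads are 22 mm wide; open, the fingers measure 114 mm over their backs; the gripper's body (76 mm by 85 mm) begins 54 mm behind the grasp point. The pads swing forward as they close: fully open they stand 13 mm farther back than shut.
Start: joints at [-1.272, 0.342, 1.524, -0, 1.275, -0.146], TCP at [0.226, -0.474, 0.256] pointing down, gripper open.
Joint ranges: [-2.53, 2.53], [-0.77, 2.02], [0.04, 2.7], [-1, 4.14], [0.28, 2.66], [-3.11, 3.11]. Speed limits (rad/s): [2.57, 2.57, 3.14, 3.14, 3.14, 3.14].

### API

Orientations are given as a rotation vector (axis times angle).
In Python, from bench import monitor, camera, camera_params, workorder gives the robot as it stands. The module is installed in compiled form; this text tells all that it offers.
- The arm moves only by the tool servo_tool, never from a script. Its argument "motion" is a list of rows, each an object of numbers: "x", "y", "z": the shift along the tool's x, y, z in mm; "twist": the turn about the tool's x in degrees; "claw": the opening, from 0 (shut) to 1 (fully open). A call has 1 to 20 rows; each row shifts and turns the commanded pose from where the row before left it, along the tool's axes as they then stand; what a row does not reach is not made up. A row lasts 1/8 s, in which the tool goes at most 62.5 mm and 10.7 degrees, less where a joint would pass 70% of its speed; a pose out of reach is approached as far as the arm can. A call is refused whole if a number of a shift passes 62.5 or a number of a turn 10.7, either way. A call with a gripper value outside its range is refused whole. The fingers move at their own pace and stop on an object; "grip_force" is the grip in N (left out, the last holds). Time passes only in rows, so rows that do not move let the fingers close. It gives the time, the measured TCP pose, the force and the opening at its end, in the units of the state.
- monitor.sense(): the state, without advancing time (a new reading comes with each control period).
- camera(name): name is "side" or "top" or "wrist"; returns (picture, depth): 480x640x3 uint8, red, green, blue; 480x640 float32, m along the optical axis (not along the pixel's ray), 0 where there is no reading.
- camera_params(name): a dict with "fovy" (degrees; the focal length in pixels is half the picture's height over the tangent of half this angle, whatever the lens; pixels are square), "cx", "cy" (the principal point, pixels), "k1" (the pictures are not rectified: a ray, as slopes to the right and down, at radius r is drawn at 1 + k1 r^2 times it, then the intrinsics apply), "R" (3x3) and "t" (3): a world point X has camera coordinates R X + t; the wrist camera has in their place "tool_from_camera" (4x4, takes a point from camera to tool coordinates, whose origin is the TCP and whose axes are the tool frame's). Camera axes: x right, y down, z forward; pixel columns grow to the right and rows downward; lengths in m; the calibration is good to about 2 mm. A picture is of the moment at which its call begins: read the wrist's pose just before it. camera_params takes no time and is no camera call.
- workorder.hand_in(): hands the job in, once; it reports no verdict.
The state is a dict: "time_s": time; "joints": joint angles; "qd": joint speeds; "joint_efforts": joint torques, N m; "tool_pos": TCP position; "eef_rot": TCP orientation; "ft_force": force on the tool from outside, world axes, zero at the start; "wrist_torque": the same for the moment, N m; "grip_width": opening from 0.0 (shut) to 1.0 (fully open).
Only numpy, scipy, OpenCV 4.12 (cv2) and the standard library are available. Lean on these libraries where they do the work, as an engineer would, in place of code of your own. Each camera call takes 0.05 s, during which the arm holds its last target. There are 200 camera calls.

## Working session

There is one attempt and no reset: what is moved stays moved. The work goes in short steps, Python scripts to look and compute and a tool call to move; the robot and the scene stay as the last step left them, time stands still between calls to the robot, and variables do not carry over. Pictures are saved under pics/ and viewed, about 8 in all and at most 12, crops included, and the job is handed in when it is done.

Besides the shell and the picture viewer there is one more tool, called after ">>>" by a JSON object that holds its "method" and its "body", one argument or row to a line. servo_tool: Moves the arm, as the interface text tells. Its arguments: {"type":"object","properties":{"motion":{"type":"array","items":{"type":"object","properties":{"x":{"type":"number"},"y":{"type":"number"},"z":{"type":"number"},"twist":{"type":"number"},"claw":{"type":"number"}}}},"grip_force":{"type":"number"}},"required":["motion"]}

```bash
mkdir -p pics
cat > h.py <<'E'
import numpy as np, cv2
from scipy.spatial.transform import Rotation as Ro
from bench import monitor, camera, camera_params, workorder
def cam(name):
    s=monitor.sense(); p=camera_params(name); im,d=camera(name)
    if name=='wrist':
        T=np.eye(4);T[:3,:3]=Ro.from_rotvec(s['eef_rot']).as_matrix();T[:3,3]=s['tool_pos']
        M=T@np.array(p['tool_from_camera']); C=M[:3,3];W=M[:3,:3]
    else:
        R=np.array(p['R']);t=np.array(p['t']);W=R.T;C=-R.T@t
    return im,d,dict(p=p,C=C,W=W)
def rays(uv,c):
    p=c['p'];f=240/np.tan(np.radians(p['fovy'])/2)
    a=(np.array(uv,float).reshape(-1,2)-[p['cx'],p['cy']])/f
    b=a.copy()
    for _ in range(20): b=a/(1+p['k1']*(b**2).sum(1,keepdims=True))
    return np.c_[b,np.ones(len(b))]
def onplane(uv,c,z):
    r=rays(uv,c)@c['W'].T
    return c['C']+r*((z-c['C'][2])/r[:,2])[:,None]
def bydepth(uv,d,c):
    uv=np.array(uv).reshape(-1,2).astype(int)
    return c['C']+(rays(uv,c)*d[uv[:,1],uv[:,0]][:,None])@c['W'].T
E
python3 - <<'E'
from h import *
import pickle
print(monitor.sense())
for n in ('top','side','wrist'):
    im,d,c=cam(n); cv2.imwrite(f'pics/{n}0.png',im[:,:,::-1]); pickle.dump((im,d,c),open(n+'0.pkl','wb')); print(n,c['C'],c['W'].tolist(),(d>0).mean(),c['p']['fovy'])
E
```

```text
{'time_s': 0.0, 'joints': array([-1.27197311e+00,  3.42731783e-01,  1.52506130e+00, -2.74840466e-05,
        1.27540441e+00, -1.46022228e-01]), 'qd': array([ 0.00086651,  0.00183333, -0.00084783,  0.0004976 ,  0.00030186,
       -0.00056445]), 'joint_efforts': array([-2.91456699e-04, -4.33676469e+01, -2.46013284e+01, -3.53154082e-04,
        7.83074152e-03, -7.42005454e-06]), 'tool_pos': array([ 0.22580545, -0.47353311,  0.25560578]), 'eef_rot': array([ 1.97531418,  0.44840709, -1.97561535]), 'ft_force': array([ 0.94736018,  0.18054023, -0.47587528]), 'wrist_torque': array([-0.01582488, -0.04385221, -0.02097854]), 'grip_width': 0.9982423642112533}
top [ 0.46507452 -0.01039409  1.3481212 ] [[0.006919239706510764, -0.9966628951757057, 0.08133386442229636], [-0.9997051840108948, -0.008787484167123643, -0.022634601471102186], [0.02327378747919888, -0.08115327166536905, -0.9964298657278292]] 0.9961165364583333 46.27669956836704
side [ 0.50865389 -0.92030065  0.68921396] [[0.9955146084608335, -0.04948139145608641, 0.08063656887940504], [-0.09448251757547546, -0.5638539709566186, 0.8204521639370895], [0.00487013487220513, -0.8243908607790497, -0.5659999915638729]] 0.99615234375 52.81859256994822
wrist [ 0.28548655 -0.44508247  0.37418643] [[0.4307090373112156, -0.8711062240215569, -0.23593149778982656], [-0.9024908424316636, -0.4157503331554494, -0.11252528519456818], [-6.712251519532442e-05, 0.2613916734558272, -0.9652328157198813]] 0.9958658854166667 63.14053475941108
```

View pics/top0.png

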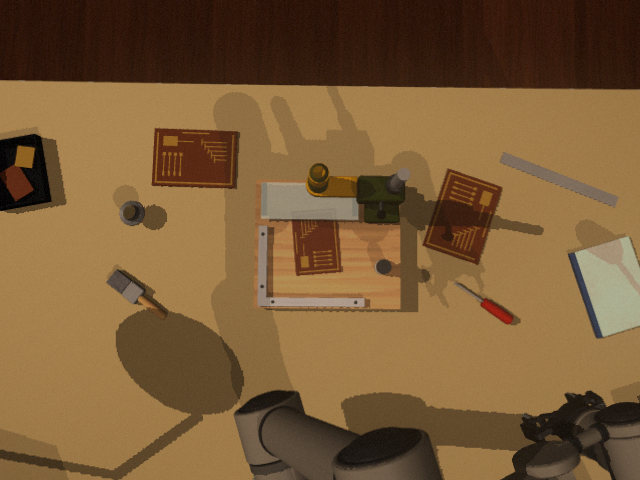

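View pics/side0.png

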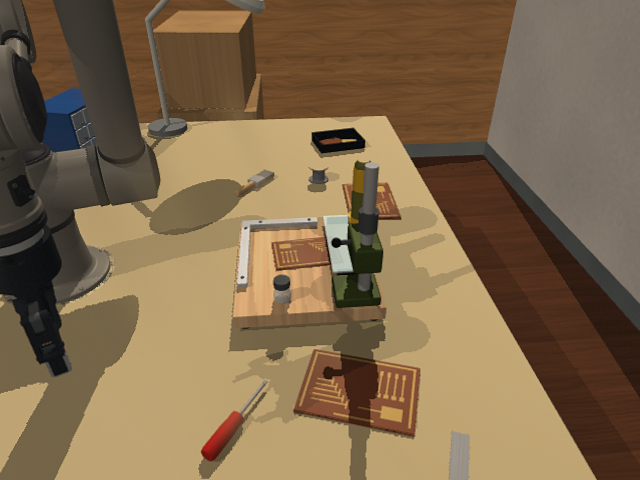

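Top view candidates that look like the board: (195,158), (463,215) lying on the table, and (317,243) on the plywood bed. The last is the smallest and lies between the stop and the guard, so it fits. I'll confirm it in a crop while measuring.

Run:
```python
from h import *
import pickle
im,d,c=pickle.load(open('top0.pkl','rb'))
cv2.imwrite('pics/crop1.png',cv2.resize(im[165:325,235:425,::-1],None,fx=4,fy=3.7,interpolation=cv2.INTER_CUBIC)[:600])
print('bed',bydepth([(285,290),(370,240),(385,290),(280,235),(350,290)],d,c)[:,2])
print('board',bydepth([(317,235),(310,262),(330,268)],d,c)[:,2], 'strip',bydepth([(263,270),(320,302)],d,c)[:,2],'guard',bydepth([(275,200),(300,215)],d,c)[:,2])
hsv=cv2.cvtColor(im,cv2.COLOR_RGB2HSV)
zb=np.median(bydepth([(285,290),(370,240),(385,290),(280,235),(350,290)],d,c)[:,2])
# strips: grey low saturation
m=((hsv[...,1]<70)&(hsv[...,2]>110)).astype(np.uint8); m[:222]=0;m[312:]=0;m[:,:250]=0;m[:,372:]=0
n,l,st,_=cv2.connectedComponentsWithStats(m); print(st)
m2=((hsv[...,0]<12)&(hsv[...,2]<150)&(hsv[...,1]>90)).astype(np.uint8); m2[:222]=0;m2[285:]=0;m2[:,:285]=0;m2[:,345:]=0
m2=cv2.morphologyEx(m2,cv2.MORPH_CLOSE,np.ones((9,9)))
q=cv2.findContours(m2,0,2)[0]; q=max(q,key=cv2.contourArea); print(cv2.minAreaRect(q), cv2.approxPolyDP(q,5,True).reshape(-1,2).tolist())
print('jar',bydepth([(384,267)],d,c),'reel',bydepth([(132,213)],d,c))
```

```text
bed [0.03862942 0.03861564 0.04125904 0.03880193 0.04265137]
board [0.04180388 0.0434836  0.0429688 ] strip [0.05400611 0.05200232] guard [0.05788367 0.05787672]
[[     0      0    640    480 305797]
 [   258    226    106     81   1403]]
((316.51727294921875, 246.7069091796875), (53.3151969909668, 45.42588424682617), 85.2363510131836) [[292, 222], [296, 273], [340, 271], [336, 222]]
jar [[ 0.50072565 -0.17894948  0.09148024]] reel [[ 6.28060300e-01  4.13938837e-01 -3.97740641e-04]]
```

View pics/crop1.png

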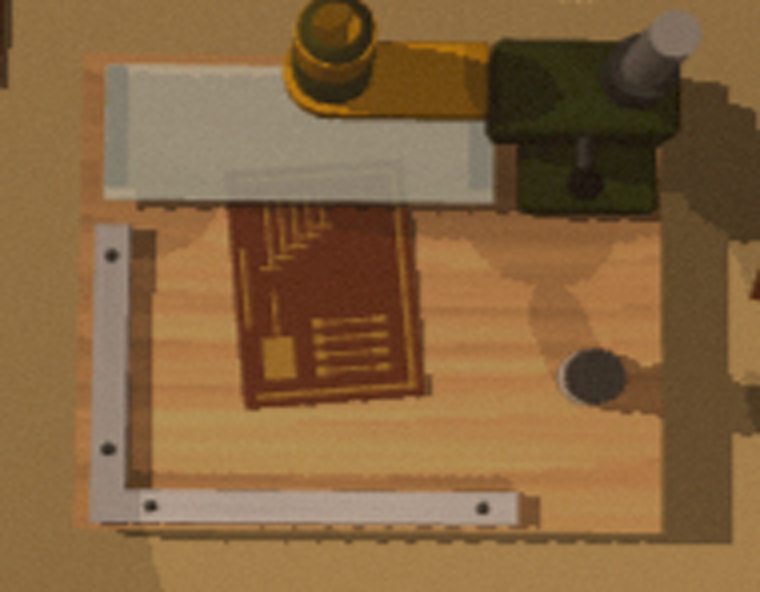

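The crop confirms it: the small board (crop (330,300)) is half under the guard, the stop's inner edge is at crop y≈490, and the fence's inner edge is at x≈128. Next I'll turn these into world positions and work out the shift to a hover pose.

Run:
```python
from h import *
import pickle
im,d,c=pickle.load(open('top0.pkl','rb'))
f=lambda x,y:(235+(x-1.5)/4,165+(y-1.4)/3.7)
zb=.0395
np.set_printoptions(precision=4,suppress=True)
print('board nearL,nearR,edgeguardL,R',onplane([f(245,408),f(428,393),f(228,205),f(411,205)],c,zb+.004))
S=onplane([f(130,489),f(518,492),f(131,225),f(127,488)],c,zb+.012);print('stop L,R; fence far,near',S)
print('guard',onplane([f(105,201),f(492,205)],c,zb+.018))
s=monitor.sense();R=Ro.from_rotvec(s['eef_rot']).as_matrix();print(R)
v=np.array([.525,-.035,.16])-s['tool_pos'];print('tool shift mm',R.T@v*1000)
```

```text
board nearL,nearR,edgeguardL,R [[ 0.4823  0.0193  0.0435]
 [ 0.4924 -0.0867  0.0435]
 [ 0.61    0.0306  0.0435]
 [ 0.611  -0.0763  0.0435]]
stop L,R; fence far,near [[ 0.4317  0.0844  0.0515]
 [ 0.4312 -0.1383  0.0515]
 [ 0.5959  0.0862  0.0515]
 [ 0.4323  0.0861  0.0515]]
guard [[ 0.6102  0.101   0.0575]
 [ 0.6099 -0.1225  0.0575]]
[[-0.0004  0.4303 -0.9027]
 [ 0.0011 -0.9027 -0.4303]
 [-1.     -0.0011 -0.0001]]
tool shift mm [  96.1577 -267.135  -458.7895]
```

Measured sizes agree with those given: stop 223 mm (225), fence 164 mm (165), board's near edge 106 mm (105). The station yaw is about 0 and the board yaw about 0.09 rad. Now I go above the board with the gripper shut.

>>> {"method": "servo_tool", "body": {
  "motion": [
    {"y": -9,"z": -16,"claw": 0},
    {"y": -19,"z": -33,"claw": 0},
    {"y": -19,"z": -33},
    {"y": -19,"z": -33},
    {"y": -19,"z": -33},
    {"y": -19,"z": -33},
    {"y": -19,"z": -33},
    {"y": -19,"z": -33},
    {"y": -19,"z": -33},
    {"y": -19,"z": -33},
    {"y": -19,"z": -33},
    {"y": -19,"z": -33},
    {"y": -19,"z": -33},
    {"y": -19,"z": -33},
    {"y": -11,"z": -16},
    {"y": -19,"z": -33},
    {"twist": 7,"x": 20},
    {"twist": 7,"x": 20},
    {"twist": 6.5,"x": 10},
    {}
  ],
  "grip_force": 40
}}

```text
invalid input
```

Run:
```python
from h import *
import pickle
im,d,c=cam('wrist');cv2.imwrite('pics/w1.png',im[:,:,::-1]);pickle.dump((im,d,c),open('w1.pkl','wb'))
s=monitor.sense();print({k:np.round(s[k],4) for k in('time_s','tool_pos','ft_force','grip_width','joints')});print(Ro.from_rotvec(s['eef_rot']).as_matrix().round(4),c['C'])
```

```text
{'time_s': np.float64(0.2), 'tool_pos': array([ 0.2258, -0.4737,  0.2559]), 'ft_force': array([-0.3962,  0.7171, -0.6804]), 'grip_width': np.float64(0.9997), 'joints': array([-1.272 ,  0.3425,  1.5246, -0.    ,  1.2754, -0.146 ])}
[[-3.000e-04  4.303e-01 -9.027e-01]
 [ 8.000e-04 -9.027e-01 -4.303e-01]
 [-1.000e+00 -9.000e-04 -1.000e-04]] [ 0.28550719 -0.44510659  0.37428075]
```

View pics/w1.png

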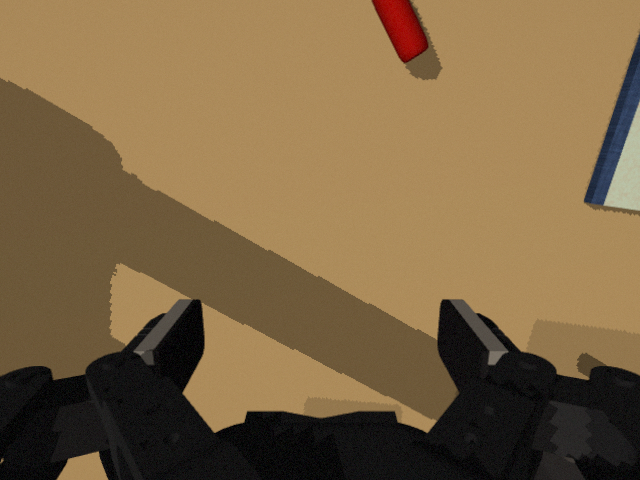

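The call was refused, so the arm hasn't moved: the picture shows the open fingers still at the start pose over the table. I'll retry with complete rows.

>>> {"method": "servo_tool", "body": {
  "motion": [
    {"x": 0,"y": -9,"z": -16,"twist": 0,"claw": 0},
    {"x": 0,"y": -19,"z": -33,"twist": 0,"claw": 0},
    {"x": 0,"y": -19,"z": -33,"twist": 0,"claw": 0},
    {"x": 0,"y": -19,"z": -33,"twist": 0,"claw": 0},
    {"x": 0,"y": -19,"z": -33,"twist": 0,"claw": 0},
    {"x": 0,"y": -19,"z": -33,"twist": 0,"claw": 0},
    {"x": 0,"y": -19,"z": -33,"twist": 0,"claw": 0},
    {"x": 0,"y": -19,"z": -33,"twist": 0,"claw": 0},
    {"x": 0,"y": -19,"z": -33,"twist": 0,"claw": 0},
    {"x": 0,"y": -19,"z": -33,"twist": 0,"claw": 0},
    {"x": 0,"y": -19,"z": -33,"twist": 0,"claw": 0},
    {"x": 0,"y": -19,"z": -33,"twist": 0,"claw": 0},
    {"x": 0,"y": -19,"z": -33,"twist": 0,"claw": 0},
    {"x": 0,"y": -19,"z": -33,"twist": 0,"claw": 0},
    {"x": 0,"y": -11,"z": -14,"twist": 0,"claw": 0},
    {"x": 20,"y": 0,"z": 0,"twist": 7,"claw": 0},
    {"x": 20,"y": 0,"z": 0,"twist": 7,"claw": 0},
    {"x": 10,"y": 0,"z": 0,"twist": 6.5,"claw": 0},
    {"x": 0,"y": 0,"z": 0,"twist": 0,"claw": 0}
  ],
  "grip_force": 40
}}

```text
time_s: 2.58
tool_pos: [0.5244, -0.0352, 0.2057]
eef_rot: [2.174, 0.096, -2.179]
ft_force: [1.2, -0.2, 0.4]
grip_width: 0.002
```

Run:
```python
from h import *
import pickle
im,d,c=cam('wrist');cv2.imwrite('pics/w2.png',im[:,:,::-1]);pickle.dump((im,d,c),open('w2.pkl','wb'))
s=monitor.sense();print({k:np.round(s[k],4) for k in('time_s','tool_pos','ft_force')});print(Ro.from_rotvec(s['eef_rot']).as_matrix().round(4),c['C'])
```

```text
{'time_s': np.float64(2.625), 'tool_pos': array([ 0.5249, -0.0353,  0.2064]), 'ft_force': array([ 1.0353, -0.6185,  0.2555])}
[[-6.00e-04  8.91e-02 -9.96e-01]
 [-0.00e+00 -9.96e-01 -8.91e-02]
 [-1.00e+00 -0.00e+00  6.00e-04]] [ 0.59045976 -0.02913905  0.32401691]
```

View pics/w2.png

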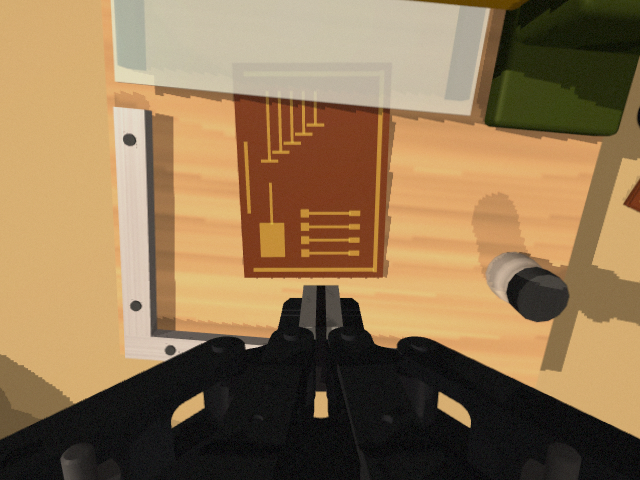

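The wrist view shows the board with its near corners at (245,277) and (384,277), the fence's inner face along x≈145–153, the stop's inner edge at row ≈332 and the guard's near edge from (113,82) to (474,115).

Run:
```python
from h import *
import pickle
np.set_printoptions(precision=4,suppress=True)
im,d,c=pickle.load(open('w2.pkl','rb'))
print('bed',bydepth([(200,250),(420,200),(200,200)],d,c)[:,2],'board',bydepth([(340,150),(330,190),(290,200)],d,c)[:,2])
print('strip',bydepth([(133,250),(132,200),(145,345)],d,c)[:,2])
zb=.0395
print('board nL nR, guardedge L R',onplane([(245,277),(384,277),(235,93),(391,108)],c,zb+.004))
print('fence top inner far,near; stop inner top L, R',onplane([(144,112),(151,330),(154,332),(262,342)],c,zb+.012))
print('fence foot',onplane([(153,115),(158,325)],c,zb))
print('guard',onplane([(113,82),(474,115)],c,zb+.018))
```

```text
bed [0.0429 0.0441 0.0424] board [0.0479 0.0469 0.0466]
strip [0.0541 0.0539 0.0545]
board nL nR, guardedge L R [[ 0.4803  0.0187  0.0435]
 [ 0.4896 -0.087   0.0435]
 [ 0.6116  0.0302  0.0435]
 [ 0.6114 -0.0757  0.0435]]
fence top inner far,near; stop inner top L, R [[0.5937 0.0879 0.0515]
 [0.4339 0.0874 0.0515]
 [0.4324 0.0852 0.0515]
 [0.4309 0.0021 0.0515]]
fence foot [[0.5924 0.087  0.0395]
 [0.4319 0.0869 0.0395]]
guard [[ 0.6099  0.1041  0.0575]
 [ 0.6107 -0.1275  0.0575]]
```

Both views agree on the layout:

| Feature | Position |
|---|---|
| Board's near edge, middle | (0.485, -0.034) |
| Board yaw | 0.088 rad |
| Stop face | x ≈ 0.432 |
| Fence face | y ≈ 0.0865 |
| Board top | z ≈ 0.044–0.047 |

I'll press 50 mm in from the near edge and 8 mm right of the axis, at about (0.5355, -0.0376).

>>> {"method": "servo_tool", "body": {
  "motion": [
    {"x": 10,"y": 1,"z": -4,"twist": 0,"claw": 0},
    {"x": 22,"y": 1,"z": -4,"twist": 0,"claw": 0},
    {"x": 25,"y": 1,"z": -2,"twist": 0,"claw": 0},
    {"x": 25,"y": 0,"z": 0,"twist": 0,"claw": 0},
    {"x": 20,"y": 0,"z": 0,"twist": 0,"claw": 0},
    {"x": 15,"y": 0,"z": 0,"twist": 0,"claw": 0},
    {"x": 7,"y": 0,"z": 0,"twist": 0,"claw": 0},
    {"x": 2,"y": 0,"z": 0,"twist": 0,"claw": 0},
    {"x": 0,"y": 0,"z": 0,"twist": 0,"claw": 0},
    {"x": 0,"y": 0,"z": 0,"twist": 0,"claw": 0}
  ]
}}

```text
time_s: 3.88
tool_pos: [0.536, -0.0376, 0.0809]
eef_rot: [2.178, 0.094, -2.175]
ft_force: [0.5, 0.5, -0.1]
grip_width: 0.0
```

>>> {"method": "servo_tool", "body": {
  "motion": [
    {"x": 0.5,"y": 0,"z": 0,"twist": 0,"claw": 0},
    {"x": 0.5,"y": 0,"z": 0,"twist": 0,"claw": 0},
    {"x": 0.5,"y": 0,"z": 0,"twist": 0,"claw": 0},
    {"x": 0.5,"y": 0,"z": 0,"twist": 0,"claw": 0},
    {"x": 0.5,"y": 0,"z": 0,"twist": 0,"claw": 0},
    {"x": 0.5,"y": 0,"z": 0,"twist": 0,"claw": 0}
  ]
}}

```text
time_s: 4.62
tool_pos: [0.5356, -0.0376, 0.0772]
eef_rot: [2.177, 0.095, -2.177]
ft_force: [0.4, 0.3, 0.7]
grip_width: 0.0
```

>>> {"method": "servo_tool", "body": {
  "motion": [
    {"x": 0.5,"y": 0,"z": 0,"twist": 0,"claw": 0},
    {"x": 0.5,"y": 0,"z": 0,"twist": 0,"claw": 0},
    {"x": 0.5,"y": 0,"z": 0,"twist": 0,"claw": 0},
    {"x": 0.5,"y": 0,"z": 0,"twist": 0,"claw": 0},
    {"x": 0.5,"y": 0,"z": 0,"twist": 0,"claw": 0},
    {"x": 0.5,"y": 0,"z": 0,"twist": 0,"claw": 0}
  ]
}}

```text
time_s: 5.38
tool_pos: [0.5356, -0.0375, 0.0743]
eef_rot: [2.177, 0.095, -2.177]
ft_force: [0.4, -0.2, 0.7]
grip_width: 0.002
```

Run:
```python
from h import *
for i in range(3):
    s=monitor.sense(); print(s['tool_pos'].round(5),s['ft_force'].round(2))
```

```text
[ 0.5356  -0.03754  0.07425] [ 0.37 -0.22  0.71]
[ 0.5356  -0.03754  0.07425] [ 0.37 -0.22  0.71]
[ 0.5356  -0.03754  0.07425] [ 0.37 -0.22  0.71]
```

Noise is about 1 N. The tip is at about 0.049, so I continue in small calls.

>>> {"method": "servo_tool", "body": {
  "motion": [
    {"x": 0.4,"y": 0,"z": 0,"twist": 0,"claw": 0},
    {"x": 0.4,"y": 0,"z": 0,"twist": 0,"claw": 0},
    {"x": 0.4,"y": 0,"z": 0,"twist": 0,"claw": 0}
  ]
}}

```text
time_s: 5.75
tool_pos: [0.5356, -0.0375, 0.0731]
eef_rot: [2.177, 0.095, -2.177]
ft_force: [0.0, 0.5, -0.7]
grip_width: -0.001
```

>>> {"method": "servo_tool", "body": {
  "motion": [
    {"x": 0.4,"y": 0,"z": 0,"twist": 0,"claw": 0},
    {"x": 0.4,"y": 0,"z": 0,"twist": 0,"claw": 0}
  ]
}}

```text
time_s: 6.0
tool_pos: [0.5356, -0.0375, 0.0723]
eef_rot: [2.177, 0.095, -2.177]
ft_force: [-0.4, -0.1, -0.7]
grip_width: -0.0
```

>>> {"method": "servo_tool", "body": {
  "motion": [
    {"x": 0.4,"y": 0,"z": 0,"twist": 0,"claw": 0},
    {"x": 0.4,"y": 0,"z": 0,"twist": 0,"claw": 0}
  ]
}}

```text
time_s: 6.25
tool_pos: [0.5356, -0.0376, 0.0715]
eef_rot: [2.177, 0.095, -2.177]
ft_force: [0.2, 0.2, 1.1]
grip_width: -0.001
```

>>> {"method": "servo_tool", "body": {
  "motion": [
    {"x": 0.4,"y": 0,"z": 0,"twist": 0,"claw": 0},
    {"x": 0.4,"y": 0,"z": 0,"twist": 0,"claw": 0}
  ]
}}

```text
time_s: 6.5
tool_pos: [0.5356, -0.0375, 0.071]
eef_rot: [2.177, 0.095, -2.177]
ft_force: [-2.1, -0.1, 6.7]
grip_width: -0.001
```

>>> {"method": "servo_tool", "body": {
  "motion": [
    {"x": 0.2,"y": 0,"z": 0,"twist": 0,"claw": 0},
    {"x": 0,"y": 0,"z": 0,"twist": 0,"claw": 0}
  ]
}}

```text
time_s: 6.75
tool_pos: [0.5356, -0.0375, 0.071]
eef_rot: [2.177, 0.095, -2.177]
ft_force: [-1.6, 0.4, 5.1]
grip_width: 0.0
```

>>> {"method": "servo_tool", "body": {
  "motion": [
    {"x": 0.3,"y": 0,"z": 0,"twist": 0,"claw": 0},
    {"x": 0,"y": 0,"z": 0,"twist": 0,"claw": 0}
  ]
}}

```text
time_s: 7.0
tool_pos: [0.5356, -0.0375, 0.071]
eef_rot: [2.177, 0.095, -2.176]
ft_force: [-2.4, 0.3, 7.2]
grip_width: -0.004
```

Stiffness is about 7 N per commanded mm. I bring it to about 13 N.

>>> {"method": "servo_tool", "body": {
  "motion": [
    {"x": 0.4,"y": 0,"z": 0,"twist": 0,"claw": 0},
    {"x": 0.4,"y": 0,"z": 0,"twist": 0,"claw": 0},
    {"x": 0,"y": 0,"z": 0,"twist": 0,"claw": 0}
  ]
}}

```text
time_s: 7.38
tool_pos: [0.5357, -0.0376, 0.0709]
eef_rot: [2.178, 0.094, -2.176]
ft_force: [-4.6, -0.0, 14.6]
grip_width: 0.001
```

>>> {"method": "servo_tool", "body": {
  "motion": [
    {"x": 0,"y": 0,"z": 0.5,"twist": 0,"claw": 0},
    {"x": 0,"y": -0.1,"z": 1,"twist": 0,"claw": 0},
    {"x": 0,"y": -0.1,"z": 1.5,"twist": 0,"claw": 0},
    {"x": 0,"y": -0.2,"z": 2,"twist": 0,"claw": 0},
    {"x": 0,"y": -0.2,"z": 2,"twist": 0,"claw": 0},
    {"x": 0,"y": -0.2,"z": 2,"twist": 0,"claw": 0},
    {"x": 0,"y": -0.1,"z": 1,"twist": 0,"claw": 0}
  ]
}}

```text
time_s: 8.25
tool_pos: [0.5284, -0.038, 0.071]
eef_rot: [2.184, 0.093, -2.168]
ft_force: [5.1, 0.2, 5.1]
grip_width: -0.003
```

```bash
cat > look.py <<'E'
from h import *
import sys
np.set_printoptions(precision=4,suppress=True)
im,d,c=cam('wrist');n=sys.argv[1];cv2.imwrite(f'pics/{n}.png',im[:,:,::-1])
s=monitor.sense();print(s['time_s'],s['tool_pos'],s['ft_force'].round(1))
hsv=cv2.cvtColor(im,cv2.COLOR_RGB2HSV)
m=((hsv[...,0]<13)&(hsv[...,1]>130)&(hsv[...,2]>50)&(hsv[...,2]<165)).astype(np.uint8)
m=cv2.morphologyEx(m,cv2.MORPH_CLOSE,np.ones((7,7)));m=cv2.morphologyEx(m,cv2.MORPH_OPEN,np.ones((5,5)))
q=max(cv2.findContours(m,0,2)[0],key=cv2.contourArea);print(cv2.contourArea(q))
P=cv2.approxPolyDP(q,5,True).reshape(-1,2)
for a,b in zip(P,onplane(P,c,.046)):print(a,b)
E
python3 look.py w3
```

```text
8.3 [ 0.5283 -0.038   0.071 ] [ 5.  -0.5  6.2]
58116.0
[140  67] [0.6109 0.0306 0.046 ]
[173 355] [0.502  0.0205 0.046 ]
[200 344] [0.5079 0.0095 0.046 ]
[198 308] [0.5238 0.0105 0.046 ]
[217 305] [0.5257 0.003  0.046 ]
[214 241] [0.552  0.0047 0.046 ]
[221 242] [0.5518 0.0021 0.046 ]
[225 306] [ 0.5255 -0.0001  0.046 ]
[246 308] [ 0.5254 -0.0085  0.046 ]
[248 347] [ 0.5082 -0.01    0.046 ]
[266 344] [ 0.5102 -0.0172  0.046 ]
[277 329] [ 0.5172 -0.0213  0.046 ]
[274 306] [ 0.5272 -0.0195  0.046 ]
[283 299] [ 0.5305 -0.0229  0.046 ]
[274 298] [ 0.5306 -0.0193  0.046 ]
[274 283] [ 0.5369 -0.019   0.046 ]
[289 282] [ 0.5378 -0.0248  0.046 ]
[291 297] [ 0.5316 -0.026   0.046 ]
[301 297] [ 0.5319 -0.03    0.046 ]
[304 284] [ 0.5375 -0.0307  0.046 ]
[337 284] [ 0.5386 -0.0436  0.046 ]
[340 297] [ 0.5333 -0.0453  0.046 ]
[353 298] [ 0.5333 -0.0505  0.046 ]
[359 308] [ 0.5292 -0.0534  0.046 ]
[383 308] [ 0.5301 -0.0629  0.046 ]
[383 319] [ 0.5253 -0.0635  0.046 ]
[363 319] [ 0.5246 -0.0555  0.046 ]
[363 326] [ 0.5215 -0.0559  0.046 ]
[383 332] [ 0.5196 -0.0642  0.046 ]
[381 346] [ 0.5133 -0.0642  0.046 ]
[396 348] [ 0.5129 -0.0705  0.046 ]
[408 336] [ 0.5187 -0.0746  0.046 ]
[409 300] [ 0.5344 -0.0727  0.046 ]
[364 296] [ 0.5345 -0.0548  0.046 ]
[350 273] [ 0.5436 -0.0482  0.046 ]
[367 266] [ 0.547  -0.0545  0.046 ]
[374 277] [ 0.5428 -0.0577  0.046 ]
[383 277] [ 0.5431 -0.0612  0.046 ]
[384 266] [ 0.5476 -0.061   0.046 ]
[393 272] [ 0.5455 -0.0649  0.046 ]
[409 268] [ 0.5476 -0.0708  0.046 ]
[422  94] [ 0.6109 -0.0661  0.046 ]
[233  76] [ 0.611  -0.0008  0.046 ]
[234 104] [ 0.602  -0.0014  0.046 ]
[227 105] [0.6014 0.001  0.046 ]
[225  75] [0.6111 0.002  0.046 ]
[209  73] [0.6112 0.0074 0.046 ]
[214 147] [0.5868 0.0053 0.046 ]
[207 148] [0.5862 0.0078 0.046 ]
[201  72] [0.6113 0.0101 0.046 ]
```

View pics/w3.png

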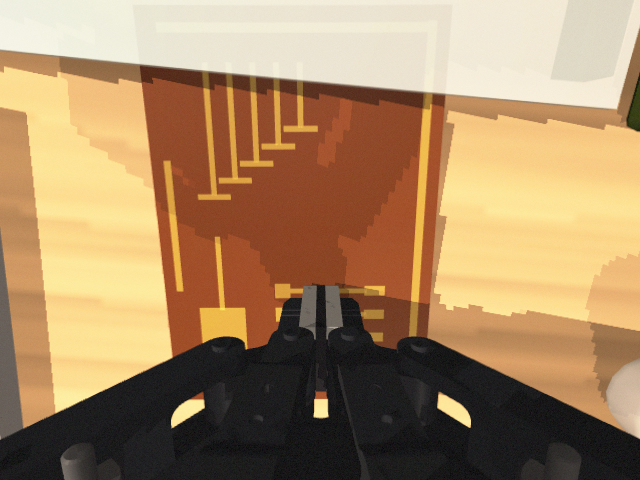

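Pulling cut the vertical force to about 6 N, which is near the slip limit. I'll check whether the board followed, using the gold square's corner and the fan tracks.

Run:
```python
from h import *
import pickle
np.set_printoptions(precision=4,suppress=True)
a=pickle.load(open('w2.pkl','rb'))[2]
b=dict(a); s=monitor.sense();T=np.eye(4);T[:3,:3]=Ro.from_rotvec(s['eef_rot']).as_matrix();T[:3,3]=s['tool_pos'];M=T@np.array(a['p']['tool_from_camera']);b['C']=M[:3,3];b['W']=M[:3,:3]
print(onplane([(260,223),(271,183),(245,142),(261,161),(306,125)],a,.046))
print(onplane([(200,308),(217,237),(165,161),(198,197),(284,128)],b,.046))
```

```text
[[ 0.5241  0.009   0.046 ]
 [ 0.5538  0.0026  0.046 ]
 [ 0.5804  0.0219  0.046 ]
 [ 0.5685  0.0104  0.046 ]
 [ 0.5953 -0.0191  0.046 ]]
[[ 0.5237  0.0097  0.046 ]
 [ 0.5535  0.0036  0.046 ]
 [ 0.5802  0.0228  0.046 ]
 [ 0.5682  0.0109  0.046 ]
 [ 0.5954 -0.0192  0.046 ]]
```

The board didn't move; the finger slipped 7 mm. I press to about 14 N in this loaded state, then pull.

>>> {"method": "servo_tool", "body": {
  "motion": [
    {"x": 0.4,"y": 0,"z": 0,"twist": 0,"claw": 0},
    {"x": 0.4,"y": 0,"z": 0,"twist": 0,"claw": 0},
    {"x": 0.3,"y": 0,"z": 0,"twist": 0,"claw": 0},
    {"x": 0,"y": 0,"z": 0,"twist": 0,"claw": 0}
  ]
}}

```text
time_s: 8.8
tool_pos: [0.5284, -0.038, 0.0709]
eef_rot: [2.184, 0.093, -2.168]
ft_force: [1.3, 0.3, 15.6]
grip_width: -0.002
```

>>> {"method": "servo_tool", "body": {
  "motion": [
    {"x": 0.2,"y": 0,"z": 0.5,"twist": 0,"claw": 0},
    {"x": 0.2,"y": -0.1,"z": 1,"twist": 0,"claw": 0},
    {"x": 0.2,"y": -0.1,"z": 1,"twist": 0,"claw": 0},
    {"x": 0,"y": -0.1,"z": 1,"twist": 0,"claw": 0},
    {"x": 0,"y": -0.1,"z": 1,"twist": 0,"claw": 0}
  ]
}}

```text
time_s: 9.43
tool_pos: [0.5264, -0.0382, 0.0709]
eef_rot: [2.191, 0.091, -2.161]
ft_force: [8.2, 1.1, 12.5]
grip_width: -0.005
```

>>> {"method": "servo_tool", "body": {
  "motion": [
    {"x": 0.1,"y": -0.1,"z": 1.2,"twist": 0,"claw": 0},
    {"x": 0.1,"y": -0.1,"z": 1.2,"twist": 0,"claw": 0},
    {"x": 0,"y": -0.1,"z": 1.2,"twist": 0,"claw": 0},
    {"x": 0,"y": -0.1,"z": 1.2,"twist": 0,"claw": 0},
    {"x": 0,"y": -0.1,"z": 1.2,"twist": 0,"claw": 0},
    {"x": 0,"y": -0.1,"z": 1.2,"twist": 0,"claw": 0}
  ]
}}

```text
time_s: 10.18
tool_pos: [0.5196, -0.0385, 0.0709]
eef_rot: [2.191, 0.091, -2.16]
ft_force: [9.0, 1.1, 13.2]
grip_width: 0.002
```

```bash
cat > track.py <<'E'
# follow the board's gold tracks: LK from reference picture, guided by tool motion; prints board pose change in the world
from h import *
import sys,pickle
np.set_printoptions(precision=4,suppress=True)
ref,new=sys.argv[1:3]
im,d,c=cam('wrist');pickle.dump((im,d,c),open(new+'.pkl','wb'));cv2.imwrite(f'pics/{new}.png',im[:,:,::-1])
E
python3 - <<'E'
from h import *
import pickle
np.set_printoptions(precision=4,suppress=True)
im,d,c=cam('wrist');cv2.imwrite('pics/w4.png',im[:,:,::-1]);pickle.dump((im,d,c),open('w4.pkl','wb'))
g=cv2.imread('pics/w3.png',0);h=cv2.cvtColor(im,cv2.COLOR_RGB2GRAY)
p=np.float32([(200,308),(217,237),(165,161),(198,197),(284,128),(434,96)]).reshape(-1,1,2)
q,st,e=cv2.calcOpticalFlowPyrLK(g,h,p,None,winSize=(31,31));print(q.reshape(-1,2),st.ravel())
print(onplane(q,c,.046))
E
```

```text
[[199.697  306.3156]
 [217.9367 235.125 ]
 [167.1914 158.4783]
 [199.7545 194.8715]
 [286.6365 109.9243]
 [438.7892  66.1434]] [1 1 1 1 1 1]
[[ 0.516   0.0093  0.046 ]
 [ 0.5457  0.0028  0.046 ]
 [ 0.5726  0.0215  0.046 ]
 [ 0.5605  0.0098  0.046 ]
 [ 0.593  -0.0202  0.046 ]
 [ 0.6117 -0.071   0.046 ]]
```

The board now follows: it moved 7.7 mm with the press steady at about 13 N. I continue and square it gradually with a twist.

>>> {"method": "servo_tool", "body": {
  "motion": [
    {"x": 0,"y": -0.2,"z": 2,"twist": 0.4,"claw": 0},
    {"x": 0,"y": -0.2,"z": 2.2,"twist": 0.4,"claw": 0},
    {"x": 0,"y": -0.2,"z": 2.2,"twist": 0.4,"claw": 0},
    {"x": 0,"y": -0.2,"z": 2.2,"twist": 0.4,"claw": 0},
    {"x": 0,"y": -0.1,"z": 2.2,"twist": 0.4,"claw": 0},
    {"x": 0,"y": -0.1,"z": 2.2,"twist": 0.4,"claw": 0}
  ]
}}

```text
time_s: 10.98
tool_pos: [0.5067, -0.0385, 0.0709]
eef_rot: [2.214, 0.045, -2.181]
ft_force: [8.7, 0.3, 13.8]
grip_width: -0.0
```

>>> {"method": "servo_tool", "body": {
  "motion": [
    {"x": 0,"y": -0.1,"z": 2.2,"twist": 0.4,"claw": 0},
    {"x": 0,"y": -0.1,"z": 2.2,"twist": 0.4,"claw": 0},
    {"x": 0,"y": -0.1,"z": 2.2,"twist": 0.4,"claw": 0},
    {"x": 0,"y": -0.1,"z": 2.2,"twist": 0.4,"claw": 0},
    {"x": 0,"y": 0,"z": 2.2,"twist": 0.4,"claw": 0},
    {"x": 0,"y": 0,"z": 2.2,"twist": 0.4,"claw": 0}
  ]
}}

```text
time_s: 11.72
tool_pos: [0.4936, -0.0385, 0.0709]
eef_rot: [2.236, -0.0, -2.202]
ft_force: [9.4, 0.2, 14.3]
grip_width: -0.002
```

Run:
```python
from h import *
import pickle
im,d,c=cam('wrist');cv2.imwrite('pics/w5.png',im[:,:,::-1]);pickle.dump((im,d,c),open('w5.pkl','wb'))
im,d,c=cam('side');cv2.imwrite('pics/s5.png',im[:,:,::-1]);pickle.dump((im,d,c),open('s5.pkl','wb'))
a=cv2.resize(cv2.imread('pics/w5.png'),(400,300));b=cv2.resize(cv2.imread('pics/s5.png')[190:340,210:410],(400,300),interpolation=2)
cv2.imwrite('pics/m5.png',np.hstack([cv2.imread('pics/w5.png')[:480,:400],cv2.resize(cv2.imread('pics/s5.png')[200:344,230:350],(400,480),interpolation=2)]))
```

```text
(no output)
```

View pics/m5.png

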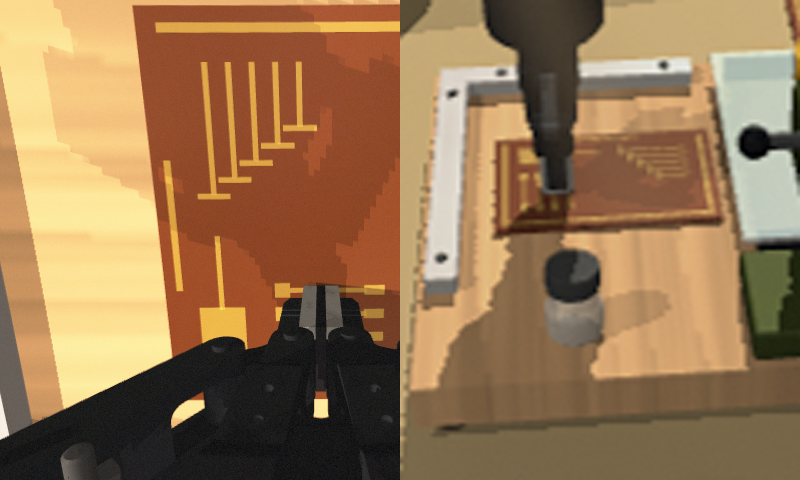

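The wrist view (left) shows the board clear of the guard, its far-left corner at (133,5), moving rigidly with the finger. The side view (right) shows it nearly parallel to the stop with a gap left.

Run:
```python
from h import *
import pickle
np.set_printoptions(precision=4,suppress=True)
c=pickle.load(open('w5.pkl','rb'))[2]
P=onplane([(133,5),(400,5),(172,355),(200,308),(217,237),(165,161),(198,197)],c,.046);print(P)
v=P[2]-P[0];print('yaw',np.arctan2(-v[1],-v[0]), np.arctan2(-(P[1]-P[0])[0]*-1,-(P[1]-P[0])[1]))
print('fence',onplane([(5,250),(35,425)],c,.042))
c=pickle.load(open('s5.pkl','rb'))[2]
f=lambda x,y:(230+(x-400)*.3,200+y*.3)
print('side board nearL nearR farR farL',onplane([f(495,140),f(498,232),f(719,221),f(703,132)],c,.046))
print('stop face top L,R',onplane([f(467,97),f(453,290)],c,.054))
```

```text
[[ 0.6006  0.0233  0.046 ]
 [ 0.6012 -0.0643  0.046 ]
 [ 0.4726  0.0223  0.046 ]
 [ 0.4934  0.0094  0.046 ]
 [ 0.5224  0.0009  0.046 ]
 [ 0.5506  0.0178  0.046 ]
 [ 0.5376  0.007   0.046 ]]
yaw 0.007558289327221498 0.006688500212370911
fence [[0.5161 0.0843 0.042 ]
 [0.4365 0.0864 0.042 ]]
side board nearL nearR farR farL [[ 0.4519  0.0197  0.046 ]
 [ 0.4553 -0.086   0.046 ]
 [ 0.5991 -0.087   0.046 ]
 [ 0.5983  0.0168  0.046 ]]
stop face top L,R [[ 0.4318  0.0646  0.054 ]
 [ 0.4293 -0.1517  0.054 ]]
```

Gap to the stop is about 19 mm, and the board yaw is about 0.007 rad. I approach 15 mm, then go slowly.

>>> {"method": "servo_tool", "body": {
  "motion": [
    {"x": 0,"y": 0,"z": 2,"twist": 0,"claw": 0},
    {"x": 0,"y": 0,"z": 2.2,"twist": 0.1,"claw": 0},
    {"x": 0,"y": 0,"z": 2.2,"twist": 0.1,"claw": 0},
    {"x": 0,"y": 0,"z": 2.2,"twist": 0.1,"claw": 0},
    {"x": 0,"y": 0,"z": 2,"twist": 0.1,"claw": 0},
    {"x": 0,"y": 0,"z": 2,"twist": 0.1,"claw": 0},
    {"x": 0,"y": 0,"z": 1.5,"twist": 0,"claw": 0},
    {"x": 0,"y": 0,"z": 1,"twist": 0,"claw": 0}
  ]
}}

```text
time_s: 12.82
tool_pos: [0.4788, -0.0387, 0.0709]
eef_rot: [-2.238, 0.01, 2.202]
ft_force: [9.6, 0.8, 14.8]
grip_width: -0.001
```

>>> {"method": "servo_tool", "body": {
  "motion": [
    {"x": 0.1,"y": 0,"z": 0.8,"twist": 0,"claw": 0},
    {"x": 0,"y": 0,"z": 0.8,"twist": 0,"claw": 0},
    {"x": 0,"y": 0,"z": 0.8,"twist": 0,"claw": 0},
    {"x": 0,"y": 0,"z": 0.8,"twist": 0,"claw": 0}
  ]
}}

```text
time_s: 13.32
tool_pos: [0.4758, -0.0387, 0.0709]
eef_rot: [-2.238, 0.011, 2.202]
ft_force: [9.3, 0.5, 15.7]
grip_width: 0.003
```

>>> {"method": "servo_tool", "body": {
  "motion": [
    {"x": 0,"y": 0,"z": 0.7,"twist": 0,"claw": 0},
    {"x": 0,"y": 0,"z": 0.7,"twist": 0,"claw": 0},
    {"x": 0,"y": 0,"z": 0.7,"twist": 0,"claw": 0},
    {"x": 0,"y": 0,"z": 0.7,"twist": 0,"claw": 0}
  ]
}}

```text
time_s: 13.82
tool_pos: [0.4731, -0.0387, 0.0709]
eef_rot: [-2.238, 0.011, 2.202]
ft_force: [9.8, 0.5, 15.3]
grip_width: 0.001
```

>>> {"method": "servo_tool", "body": {
  "motion": [
    {"x": 0,"y": 0,"z": 0.7,"twist": 0,"claw": 0},
    {"x": 0,"y": 0,"z": 0.7,"twist": 0,"claw": 0},
    {"x": 0,"y": 0,"z": 0.7,"twist": 0,"claw": 0},
    {"x": 0,"y": 0,"z": 0.7,"twist": 0,"claw": 0}
  ]
}}

```text
time_s: 14.32
tool_pos: [0.4709, -0.0388, 0.0709]
eef_rot: [-2.24, 0.011, 2.2]
ft_force: [10.3, -0.4, 13.6]
grip_width: -0.003
```

The shear ratio has reached 0.75, so the stop is probably touched. I press a little more and pull on to seat it, then look.

>>> {"method": "servo_tool", "body": {
  "motion": [
    {"x": 0.3,"y": 0,"z": 0.3,"twist": 0,"claw": 0},
    {"x": 0.2,"y": 0,"z": 0.6,"twist": 0,"claw": 0},
    {"x": 0.1,"y": 0,"z": 0.6,"twist": 0,"claw": 0},
    {"x": 0,"y": 0,"z": 0.6,"twist": 0,"claw": 0}
  ]
}}

```text
time_s: 14.82
tool_pos: [0.4701, -0.0389, 0.0709]
eef_rot: [-2.243, 0.011, 2.197]
ft_force: [12.9, 1.7, 17.8]
grip_width: 0.002
```

Run:
```python
from h import *
import pickle
np.set_printoptions(precision=4,suppress=True)
im,d,c=cam('wrist');cv2.imwrite('pics/w6.png',im[:,:,::-1])
print(monitor.sense()['tool_pos'])
g=cv2.imread('pics/w5.png',0);h=cv2.cvtColor(im,cv2.COLOR_RGB2GRAY)
p=np.float32([(133,5),(172,350),(200,308),(217,237),(165,161),(198,197),(204,62),(156,27),(228,62)]).reshape(-1,1,2)
q,st,e=cv2.calcOpticalFlowPyrLK(g,h,p,None,winSize=(25,25));
c5=pickle.load(open('w5.pkl','rb'))[2]
print(np.c_[q.reshape(-1,2),onplane(p,c5,.046)[:,:2],onplane(q,c,.046)[:,:2]],st.ravel())
ims,d,cs=cam('side');
cv2.imwrite('pics/m6.png',np.hstack([cv2.cvtColor(im,4)[:480,:400],cv2.resize(ims[200:296,230:310,::-1],(400,480),interpolation=2)]))
pickle.dump((im,ims,c,cs),open('m6.pkl','wb'))
```

```text
[ 0.4701 -0.0389  0.0709]
[[138.5474 -26.4517   0.6006   0.0233   0.5869   0.0192]
 [170.7134 350.5627   0.4749   0.0221   0.4518   0.0223]
 [198.9659 300.6463   0.4934   0.0094   0.4735   0.0091]
 [217.6185 229.5199   0.5224   0.0009   0.5022  -0.0002]
 [166.8477 151.6812   0.5506   0.0178   0.531    0.016 ]
 [199.3793 188.6911   0.5376   0.007    0.5177   0.0054]
 [207.938   52.7483   0.5837   0.0014   0.5636  -0.0013]
 [160.6662  16.685    0.5942   0.0165   0.5745   0.0135]
 [232.0321  53.0812   0.5837  -0.0067   0.5634  -0.0094]] [0 1 1 1 1 1 1 1 1]
```

View pics/m6.png

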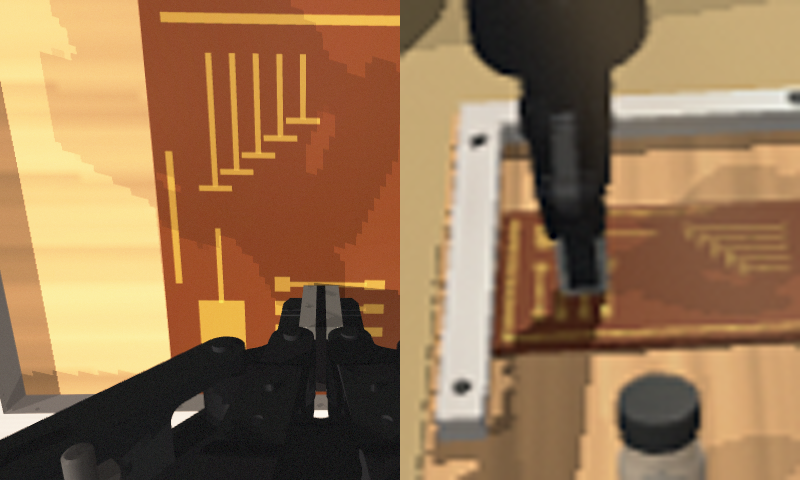

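Run:
```python
from h import *
import pickle
np.set_printoptions(precision=4,suppress=True)
im,ims,c,cs=pickle.load(open('m6.pkl','rb'))
hsv=cv2.cvtColor(im,cv2.COLOR_RGB2HSV).astype(int)
# fence foot: grey->wood saturation jump from the left
pts=[]
for r in range(200,385,5):
    s=hsv[r,:80,1]; k=np.where(s>80)[0]
    if len(k) and k[0]>0: pts.append((k[0],r))
pts=np.array(pts);print(pts[::6].tolist())
P=onplane(pts,c,.042);k=np.polyfit(P[:,0],P[:,1],1);print('fence foot dir',k[0],'at x=.45',np.polyval(k,.45), 'resid',np.std(P[:,1]-np.polyval(k,P[:,0])))
# board left edge: wood (V high) -> brown, scanning to the right
pts=[]
for r in range(20,345,5):
    k=np.where((hsv[r,100:200,0]<13)&(hsv[r,100:200,1]>150))[0]
    if len(k): pts.append((100+k[0],r))
pts=np.array(pts);P=onplane(pts,c,.046);k=np.polyfit(P[:,0],P[:,1],1);g=abs(P[:,1]-np.polyval(k,P[:,0]))<.002
k=np.polyfit(P[g,0],P[g,1],1);print('board left dir',k[0],'at .45',np.polyval(k,.45),g.sum(),len(g))
# gold bar far
b=((hsv[...,0]>15)&(hsv[...,0]<30)&(hsv[...,1]>130)&(hsv[...,2]>140)); 
pts=[(u,5+np.where(b[5:35,u])[0].mean()) for u in range(180,398,6) if b[5:35,u].sum()>4]
P=onplane(pts,c,.046);k=np.polyfit(P[:,1],P[:,0],1);print('far bar yaw',-k[0],len(pts))
# stop foot inner top: row scan at columns left of board
pts=[]
for u in range(60,150,6):
    s=hsv[370:430,u,1];k=np.where(s<60)[0]
    if len(k):pts.append((u,370+k[0]))
print(pts[:3],pts[-3:]);P=onplane(pts,c,.042);k=np.polyfit(P[:,1],P[:,0],1);print('stop foot yaw',-k[0],'x at y=.06',np.polyval(k,.06),'at -.03',np.polyval(k,-.03))
```

```text
[[1, 275], [7, 305], [13, 335], [20, 365]]
fence foot dir 0.002450468257233811 at x=.45 0.0873039912057652 resid 0.0001129371669091697
board left dir -0.016284803529080193 at .45 0.022442430615687108 65 65
far bar yaw -0.017266454126474224 37
[(60, np.int64(395)), (66, np.int64(395)), (72, np.int64(395))] [(132, np.int64(377)), (138, np.int64(375)), (144, np.int64(372))]
stop foot yaw 0.3053043667392755 x at y=.06 0.4307568281978843 at -.03 0.4582342212044191
```

Run:
```python
from h import *
import pickle
np.set_printoptions(precision=4,suppress=True)
im,ims,c,cs=pickle.load(open('m6.pkl','rb'))
hsv=cv2.cvtColor(im,cv2.COLOR_RGB2HSV).astype(int)
for u in (30,45,60,75): print(u,hsv[385:412,u,1].tolist())
pts=[]
for u in range(28,76,3):
    s=hsv[380:412,u,1];k=np.where(s<70)[0]
    if len(k):pts.append((u,380+k[0]))
P=onplane(pts,c,.042);k=np.polyfit(P[:,1],P[:,0],1);print(pts[0],pts[-1],'stop foot yaw',-k[0],'x at .06',np.polyval(k,.06))
cv2.imwrite('pics/z6.png',cv2.resize(ims[235:275,240:300,::-1],(780,520),interpolation=cv2.INTER_NEAREST))
```

```text
30 [130, 132, 133, 133, 129, 131, 129, 133, 133, 112, 64, 36, 39, 36, 37, 37, 41, 38, 37, 37, 39, 39, 36, 38, 40, 40, 43]
45 [135, 131, 132, 133, 135, 132, 129, 132, 132, 101, 56, 41, 44, 36, 38, 34, 36, 34, 40, 40, 35, 38, 37, 36, 38, 38, 40]
60 [124, 122, 126, 124, 125, 119, 121, 134, 136, 91, 49, 38, 38, 35, 39, 35, 36, 39, 39, 33, 38, 38, 36, 40, 36, 34, 25]
75 [123, 126, 124, 124, 122, 121, 119, 122, 118, 82, 43, 36, 38, 41, 38, 38, 40, 40, 35, 28, 18, 31, 26, 26, 19, 48, 29]
(28, np.int64(396)) (73, np.int64(395)) stop foot yaw -0.010474106143055826 x at .06 0.4290561599811319
```

View pics/z6.png

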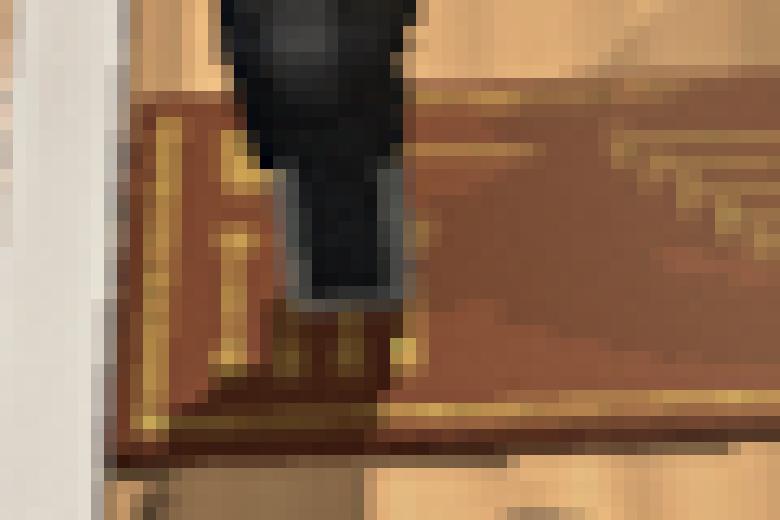

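The side close-up shows the board's near edge (x≈130 at the top to 105 at the bottom) following the stop's edge with an even one-pixel sliver, so it is flush with the stop to within about 1 mm. Next I relax the pull to keep a light preload, easing height first because relaxing raises the vertical force.

>>> {"method": "servo_tool", "body": {
  "motion": [
    {"x": -0.3,"y": 0,"z": 0,"twist": 0,"claw": 0},
    {"x": -0.3,"y": 0,"z": -0.5,"twist": 0,"claw": 0},
    {"x": -0.1,"y": 0,"z": -0.5,"twist": 0,"claw": 0},
    {"x": 0,"y": 0,"z": -0.4,"twist": 0,"claw": 0}
  ]
}}

```text
time_s: 15.42
tool_pos: [0.4695, -0.0389, 0.0709]
eef_rot: [-2.238, 0.011, 2.203]
ft_force: [8.1, -1.4, 17.1]
grip_width: -0.001
```

>>> {"method": "servo_tool", "body": {
  "motion": [
    {"x": -0.3,"y": 0,"z": 0,"twist": 0,"claw": 0},
    {"x": -0.2,"y": 0,"z": -0.5,"twist": 0,"claw": 0},
    {"x": 0,"y": 0,"z": -0.5,"twist": 0,"claw": 0},
    {"x": 0,"y": 0,"z": 0,"twist": 0,"claw": 0}
  ]
}}

```text
time_s: 15.92
tool_pos: [0.4694, -0.0389, 0.0709]
eef_rot: [-2.235, 0.01, 2.205]
ft_force: [7.0, -2.3, 13.6]
grip_width: 0.002
```

>>> {"method": "servo_tool", "body": {
  "motion": [
    {"x": 0,"y": -0.5,"z": 0,"twist": 0,"claw": 0},
    {"x": 0,"y": -1,"z": 0,"twist": 0,"claw": 0},
    {"x": 0,"y": -1,"z": 0,"twist": 0,"claw": 0},
    {"x": 0,"y": -1,"z": 0,"twist": 0,"claw": 0},
    {"x": 0,"y": -1,"z": 0,"twist": 0,"claw": 0}
  ]
}}

```text
time_s: 16.55
tool_pos: [0.4693, -0.0355, 0.0709]
eef_rot: [2.236, -0.011, -2.207]
ft_force: [5.5, -10.5, 14.7]
grip_width: -0.001
```

>>> {"method": "servo_tool", "body": {
  "motion": [
    {"x": 0.2,"y": -1,"z": 0,"twist": 0,"claw": 0},
    {"x": 0.1,"y": -1.2,"z": 0,"twist": 0,"claw": 0},
    {"x": 0,"y": -1.5,"z": 0,"twist": 0,"claw": 0},
    {"x": 0,"y": -1.5,"z": 0,"twist": 0,"claw": 0},
    {"x": 0,"y": -1.5,"z": 0,"twist": 0,"claw": 0},
    {"x": 0,"y": -1.5,"z": 0,"twist": 0,"claw": 0}
  ]
}}

```text
time_s: 17.3
tool_pos: [0.4695, -0.0275, 0.0709]
eef_rot: [2.236, -0.012, -2.206]
ft_force: [4.8, -10.6, 17.1]
grip_width: -0.001
```

```bash
cat > tr.py <<'E'
from h import *
import pickle,sys
np.set_printoptions(precision=4,suppress=True)
ref,new=sys.argv[1:3]
rp=pickle.load(open(ref,'rb'))
im,d,c=cam('wrist');print(monitor.sense()['tool_pos'])
g=cv2.cvtColor(rp[0],cv2.COLOR_RGB2GRAY);h=cv2.cvtColor(im,cv2.COLOR_RGB2GRAY)
p=rp[4]; q,st,e=cv2.calcOpticalFlowPyrLK(g,h,p,None,winSize=(25,25)); k=st.ravel()==1
A=onplane(p,rp[2],.046)[k,:2];B=onplane(q,c,.046)[k,:2]
M,inl=cv2.estimateAffinePartial2D(A*1e3,B*1e3,ransacReprojThreshold=1.0)
print('step shift of left-track pts',(B-A).mean(0),'yaw',np.arctan2(M[1,0],M[0,0]),'scale',np.hypot(M[1,0],M[0,0]),inl.sum(),k.sum())
print(B[0],'pt0')
pickle.dump((im,None,c,None,q),open(new,'wb'));cv2.imwrite('pics/'+new+'.png',im[:,:,::-1])
E
python3 - <<'E'
import pickle,numpy as np
a=pickle.load(open('m6.pkl','rb'))
p=np.float32([(198.97,300.65),(217.6,229.5),(166.85,151.7),(199.4,188.7),(207.9,52.7),(160.7,16.7),(232,53),(245,300),(220,180),(242,162),(320,120)]).reshape(-1,1,2)
pickle.dump((*a,p),open('m6.pkl','wb'))
E
python3 tr.py m6.pkl m7.pkl
```

```text
[ 0.4695 -0.0273  0.0709]
step shift of left-track pts [0.0002 0.0111] yaw -0.0006991906534989504 scale 1.0000870921996095 11 11
[0.4737 0.0203] pt0
```

The board follows the finger (11.1 mm of 11.6 mm) with its yaw steady.

>>> {"method": "servo_tool", "body": {
  "motion": [
    {"x": 0,"y": -2,"z": 0.02,"twist": 0,"claw": 0},
    {"x": 0,"y": -2.4,"z": 0.02,"twist": 0,"claw": 0},
    {"x": 0,"y": -2.4,"z": 0.02,"twist": 0,"claw": 0},
    {"x": 0,"y": -2.4,"z": 0.02,"twist": 0,"claw": 0},
    {"x": 0,"y": -2.4,"z": 0.02,"twist": 0,"claw": 0},
    {"x": 0,"y": -2.4,"z": 0.02,"twist": 0,"claw": 0},
    {"x": 0,"y": -2.4,"z": 0.02,"twist": 0,"claw": 0},
    {"x": 0,"y": -2.4,"z": 0.02,"twist": 0,"claw": 0}
  ]
}}

```text
time_s: 18.35
tool_pos: [0.4695, -0.0085, 0.0709]
eef_rot: [-2.237, 0.011, 2.206]
ft_force: [5.0, -11.4, 18.0]
grip_width: -0.004
```

>>> {"method": "servo_tool", "body": {
  "motion": [
    {"x": 0,"y": -2.4,"z": 0.02,"twist": 0,"claw": 0},
    {"x": 0,"y": -2.4,"z": 0.02,"twist": 0,"claw": 0},
    {"x": 0,"y": -2.4,"z": 0.02,"twist": 0,"claw": 0},
    {"x": 0,"y": -2.4,"z": 0.02,"twist": 0,"claw": 0},
    {"x": 0,"y": -2.4,"z": 0.02,"twist": 0,"claw": 0},
    {"x": 0,"y": -2.4,"z": 0.02,"twist": 0,"claw": 0},
    {"x": 0,"y": -2.4,"z": 0.02,"twist": 0,"claw": 0},
    {"x": 0,"y": -2,"z": 0.02,"twist": 0,"claw": 0}
  ]
}}

```text
time_s: 19.35
tool_pos: [0.4695, 0.0105, 0.0709]
eef_rot: [-2.236, 0.01, 2.206]
ft_force: [5.4, -10.9, 16.8]
grip_width: 0.001
```

```bash
python3 tr.py m7.pkl m8.pkl
```

```text
[0.4695 0.0107 0.0709]
step shift of left-track pts [0.     0.0548] yaw 0.002483861322688148 scale 1.0001649865370927 3 11
[0.4736 0.0582] pt0
```

```bash
cat > edge.py <<'E'
from h import *
import pickle,sys
np.set_printoptions(precision=4,suppress=True)
r=pickle.load(open(sys.argv[1],'rb'));im,c=r[0],r[2]
hsv=cv2.cvtColor(im,cv2.COLOR_RGB2HSV).astype(int)
def fit(name,pts,z,n):
    P=onplane(pts,c,z)
    for _ in range(3):
        k=np.polyfit(P[:,0],P[:,1],1);e=abs(P[:,1]-np.polyval(k,P[:,0]));P=P[e<max(.0008,2*np.median(e))]
    print(name,'slope %.4f'%k[0],'y at .45,.50,.55',np.polyval(k,[.45,.5,.55]),len(P),n,np.array(pts)[[0,-1]].tolist())
b,f=[],[]
for y in range(10,345,4):
    brown=(hsv[y,:300,0]<13)&(hsv[y,:300,1]>150)
    k=np.where(np.convolve(brown,np.ones(6),'valid')==6)[0]
    if not len(k): continue
    b.append((k[0],y)); g=np.where(hsv[y,:k[0],1]<70)[0]
    if len(g): f.append((g[-1]+1,y))
fit('board',b,.046,len(b)); fit('fence foot',f,.042,len(f))
E
python3 edge.py m8.pkl
```

```text
board slope -0.0160 y at .45,.50,.55 [0.0717 0.0709 0.0701] 84 84 [[139, 10], [170, 342]]
fence foot slope -0.0017 y at .45,.50,.55 [0.0875 0.0874 0.0873] 84 84 [[91, 10], [136, 342]]
```

View pics/m8.pkl.png

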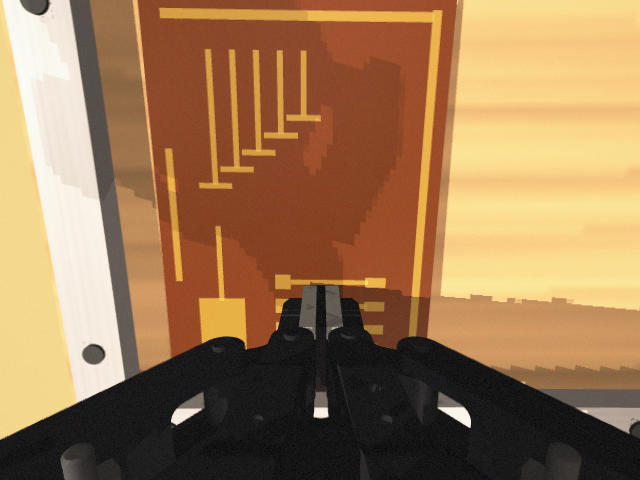

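The view shows the board (left edge at x≈139–170) and the fence's foot (x≈91–136). The board is turned -0.014 rad relative to the fence with a gap of about 16 mm. I twist back about 0.9° while sliding on, then check again.

>>> {"method": "servo_tool", "body": {
  "motion": [
    {"x": 0,"y": -1,"z": 0.1,"twist": -0.2,"claw": 0},
    {"x": 0,"y": -1,"z": 0.2,"twist": -0.2,"claw": 0},
    {"x": 0,"y": -1,"z": 0.2,"twist": -0.2,"claw": 0},
    {"x": 0,"y": -1,"z": 0.2,"twist": -0.2,"claw": 0},
    {"x": 0,"y": -1,"z": 0.2,"twist": -0.2,"claw": 0},
    {"x": 0,"y": -1,"z": 0.1,"twist": 0,"claw": 0}
  ]
}}

```text
time_s: 20.15
tool_pos: [0.4688, 0.0166, 0.0709]
eef_rot: [2.229, 0.009, -2.197]
ft_force: [6.4, -11.0, 17.1]
grip_width: -0.003
```

```bash
python3 tr.py m8.pkl m9.pkl; python3 edge.py m9.pkl
```

```text
[0.4688 0.0167 0.0709]
step shift of left-track pts [-0.0094  0.0012] yaw -0.1586891001239476 scale 2.147915641959637 3 10
[0.4727 0.0639] pt0
board slope -0.0043 y at .45,.50,.55 [0.077  0.0768 0.0766] 84 84 [[142, 10], [171, 342]]
fence foot slope -0.0025 y at .45,.50,.55 [0.0874 0.0873 0.0872] 84 84 [[115, 10], [150, 342]]
```

Yaw relative to the fence is now -0.002 rad and the gap is 10.4 mm. I close in slowly.

>>> {"method": "servo_tool", "body": {
  "motion": [
    {"x": 0,"y": -1.2,"z": 0,"twist": -0.1,"claw": 0},
    {"x": 0,"y": -1.2,"z": 0,"twist": 0,"claw": 0},
    {"x": 0,"y": -1.2,"z": 0,"twist": 0,"claw": 0},
    {"x": 0,"y": -1.2,"z": 0,"twist": 0,"claw": 0},
    {"x": 0,"y": -1.2,"z": 0,"twist": 0,"claw": 0},
    {"x": 0,"y": -1,"z": 0,"twist": 0,"claw": 0},
    {"x": 0,"y": -0.8,"z": 0,"twist": 0,"claw": 0}
  ]
}}

```text
time_s: 21.08
tool_pos: [0.4687, 0.0244, 0.0709]
eef_rot: [2.228, 0.011, -2.196]
ft_force: [7.2, -11.4, 16.3]
grip_width: 0.002
```

>>> {"method": "servo_tool", "body": {
  "motion": [
    {"x": 0,"y": -0.6,"z": 0,"twist": 0,"claw": 0},
    {"x": 0,"y": -0.6,"z": 0,"twist": 0,"claw": 0},
    {"x": 0,"y": -0.6,"z": 0,"twist": 0,"claw": 0},
    {"x": 0,"y": -0.6,"z": 0,"twist": 0,"claw": 0}
  ]
}}

```text
time_s: 21.58
tool_pos: [0.4683, 0.0268, 0.0709]
eef_rot: [2.227, 0.011, -2.197]
ft_force: [5.5, -12.9, 18.6]
grip_width: -0.001
```

```bash
python3 tr.py m9.pkl m10.pkl; python3 edge.py m10.pkl
```

```text
[0.4683 0.0269 0.0709]
step shift of left-track pts [-0.0001  0.0091] yaw -0.016471665640531492 scale 0.9989176246799023 5 6
[0.4726 0.0733] pt0
board slope -0.0020 y at .45,.50,.55 [0.0862 0.0861 0.086 ] 84 84 [[145, 10], [174, 342]]
fence foot slope -0.0036 y at .45,.50,.55 [0.0882 0.088  0.0878] 84 84 [[144, 10], [173, 342]]
```

The board edge and the fence are now within a pixel. I push a bit more into the corner to seat both edges.

>>> {"method": "servo_tool", "body": {
  "motion": [
    {"x": 0,"y": -0.5,"z": 0.2,"twist": 0,"claw": 0},
    {"x": 0,"y": -0.5,"z": 0.3,"twist": 0,"claw": 0},
    {"x": 0,"y": -0.5,"z": 0.3,"twist": 0,"claw": 0},
    {"x": 0,"y": -0.5,"z": 0.3,"twist": 0,"claw": 0}
  ]
}}

```text
time_s: 22.12
tool_pos: [0.4672, 0.0289, 0.0709]
eef_rot: [2.227, 0.011, -2.197]
ft_force: [5.4, -11.4, 18.6]
grip_width: 0.003
```

>>> {"method": "servo_tool", "body": {
  "motion": [
    {"x": 0,"y": 0,"z": 0.6,"twist": 0,"claw": 0},
    {"x": 0,"y": 0,"z": 0.6,"twist": 0,"claw": 0},
    {"x": 0,"y": 0,"z": 0.6,"twist": 0,"claw": 0},
    {"x": 0,"y": 0,"z": 0.6,"twist": 0,"claw": 0}
  ]
}}

```text
time_s: 22.62
tool_pos: [0.466, 0.0295, 0.0709]
eef_rot: [2.231, 0.012, -2.195]
ft_force: [11.0, -6.3, 12.5]
grip_width: -0.001
```

```bash
python3 tr.py m10.pkl m11.pkl; python3 edge.py m11.pkl
```

```text
[0.4659 0.0295 0.0709]
step shift of left-track pts [ 0.0001 -0.0001] yaw -0.005743390813830305 scale 0.9986428357691004 6 6
[0.4727 0.0733] pt0
board slope -0.0030 y at .45,.50,.55 [0.0863 0.0861 0.086 ] 83 84 [[154, 10], [180, 342]]
fence foot slope -0.0025 y at .45,.50,.55 [0.0881 0.088  0.0878] 84 84 [[153, 10], [179, 342]]
```

The board stayed still while the finger slipped 2.4 mm toward the stop, so it is against both strips. I let go with a slow, straight lift, then rise for a look.

>>> {"method": "servo_tool", "body": {
  "motion": [
    {"x": -0.4,"y": 0,"z": 0,"twist": 0,"claw": 0},
    {"x": -0.5,"y": 0,"z": 0,"twist": 0,"claw": 0},
    {"x": -0.6,"y": 0,"z": 0,"twist": 0,"claw": 0},
    {"x": -0.6,"y": 0,"z": 0,"twist": 0,"claw": 0},
    {"x": -0.6,"y": 0,"z": 0,"twist": 0,"claw": 0},
    {"x": -1,"y": 0,"z": 0,"twist": 0,"claw": 0},
    {"x": -3,"y": 0,"z": 0,"twist": 0,"claw": 0},
    {"x": -8,"y": 0,"z": 0,"twist": 0,"claw": 0},
    {"x": -20,"y": 0,"z": 0,"twist": 0,"claw": 0},
    {"x": -30,"y": 0,"z": 0,"twist": 0,"claw": 0},
    {"x": -30,"y": 0,"z": -5,"twist": 0,"claw": 0},
    {"x": -30,"y": 0,"z": -12,"twist": 0,"claw": 0},
    {"x": -15,"y": 0,"z": -8,"twist": 0,"claw": 0},
    {"x": 0,"y": 0,"z": 0,"twist": 0,"claw": 0}
  ]
}}

```text
time_s: 24.42
tool_pos: [0.4847, 0.0315, 0.2084]
eef_rot: [2.217, 0.015, -2.212]
ft_force: [-0.9, -0.4, -0.3]
grip_width: -0.002
```

Run:
```python
from h import *
import pickle
im,d,c=cam('wrist');pickle.dump((im,d,c),open('f1.pkl','wb'))
print(monitor.sense()['tool_pos'])
cv2.imwrite('pics/f1.png',cv2.resize(im[60:420,60:540,::-1],(800,600),interpolation=cv2.INTER_CUBIC))
```

```text
[0.48381176 0.0315356  0.20734561]
```

View pics/f1.png

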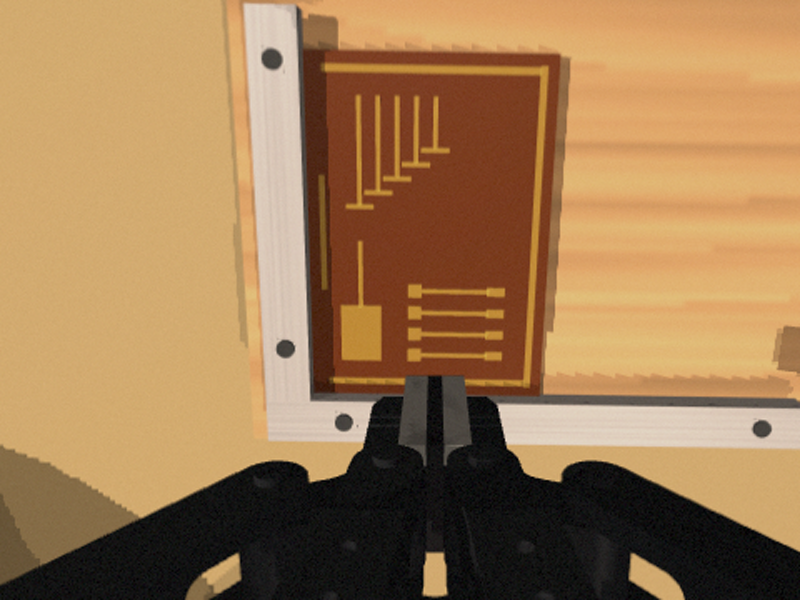

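The board sits in the corner: its left edge is along the fence (x≈305–313) and its near edge is along the stop (y≈395). I check for any leftover gap numerically.

Run:
```python
from h import *
import pickle
np.set_printoptions(precision=4,suppress=True)
im,d,c=pickle.load(open('f1.pkl','rb'))
hsv=cv2.cvtColor(im,cv2.COLOR_RGB2HSV).astype(int)
br=lambda h:(h[...,0]<14)&(h[...,1]>140)
def first(mask): 
    k=np.where(mask)[0]; return k[0] if len(k) else -1
A=[];B=[]
for u in list(range(256,282,3))+list(range(348,382,3)):
    r=hsv[285:315,u,1]; dk=first(r<70)+285; A.append((u,dk))
P=onplane(A,c,.0465);print('near grey boundary in x over board:',P[[0,4,8,10,15,-1],0],P[[0,-1],1])
B=[]
for u in range(392,520,10): B.append((u,first(hsv[285:320,u,1]<70)+285))
P=onplane(B,c,.0425);print('stop foot beyond board:',P[:,0])
print('col 260, 375, 400 H/S/V', *[hsv[290:302,u].tolist() for u in (262,375,400)],sep='\n')
print('row 110,200,280', *[hsv[v,236:254].tolist() for v in (110,280)],sep='\n')
```

```text
near grey boundary in x over board: [0.4301 0.4302 0.4295 0.4286 0.4296 0.4297] [ 0.0804 -0.0163]
stop foot beyond board: [0.429  0.4291 0.4292 0.4285 0.4286 0.4287 0.4288 0.4289 0.4291 0.4283
 0.4285 0.4286 0.4287]
col 260, 375, 400 H/S/V
[[11, 187, 116], [9, 203, 102], [11, 215, 101], [9, 195, 102], [9, 186, 100], [7, 148, 88], [7, 47, 92], [11, 36, 98], [10, 32, 95], [15, 41, 87], [17, 41, 124], [13, 43, 207]]
[[18, 181, 165], [18, 182, 164], [16, 192, 137], [9, 190, 106], [10, 203, 103], [10, 199, 104], [10, 193, 103], [10, 135, 100], [16, 46, 94], [19, 48, 91], [16, 40, 96], [15, 36, 98]]
[[15, 138, 199], [15, 137, 199], [15, 142, 199], [15, 138, 203], [15, 135, 211], [15, 137, 209], [14, 125, 183], [11, 56, 101], [16, 42, 92], [17, 44, 93], [16, 32, 89], [13, 38, 95]]
row 110,200,280
[[13, 38, 221], [14, 40, 219], [13, 38, 209], [14, 40, 141], [12, 41, 80], [14, 48, 79], [10, 135, 83], [10, 195, 81], [9, 182, 80], [8, 183, 81], [9, 176, 81], [8, 174, 82], [11, 207, 79], [9, 174, 82], [8, 164, 81], [7, 189, 81], [8, 179, 81], [10, 189, 81]]
[[13, 39, 217], [13, 43, 215], [15, 41, 219], [15, 42, 218], [15, 42, 213], [14, 40, 213], [13, 40, 212], [13, 41, 218], [14, 41, 217], [12, 38, 146], [13, 45, 79], [12, 41, 81], [9, 219, 71], [7, 170, 75], [10, 203, 78], [10, 198, 76], [8, 179, 77], [7, 178, 79]]
```

Brown passes straight into strip grey at both ends of both edges, with no wood pixel between. I hand it in.

```bash
python3 -c "
from h import *
print(workorder.hand_in()); print(monitor.sense()['time_s'])"
```

```text
the job is handed in; nothing more can be done
None
the job is handed in; nothing more can be done
```

I pressed down on the board with the shut fingertips, drew it out from under the guard onto the near stop, then slid it left along the stop to the fence and lifted off. I handed the job in at about 24.5 s of robot time.

**Last checks:**
- **Seating:** in the final wrist picture the board meets both strips at both ends of each edge, with no wood showing between. One pixel there is about 0.5 mm. The board's left edge was parallel to the fence within 0.001 rad just before I let go.
- **Force:** touchdown was at about 3 mm/s. The highest vertical force I read was 18.6 N, against the 25 N limit. I only get readings at the end of each move, so a brief peak in between would not have shown.
- **Surroundings:** I saw no sign of touching the guard, stand, jar or other things, and the wrist force read about 0 after release.

**What went less well:**
- **Slip at the start:** on the first pull the finger slipped about 7 mm over the board before it moved, because pulling had reduced the pressing force.
- **Turned at the stop:** on reaching the stop the board was turned about 0.014 rad, so that edge was about 1.5 mm from flush at one end when I began sliding left. I twisted it square partway along and pressed it against the stop again at the end.

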